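Level the plate-pouring table and hold the level down on the reading

TASK

Level the small plate-pouring table. First press the orange pad of its sprung blue spirit level down until the level lies flat on the table and see where the bubble comes to rest; then let go and turn the black foot knob until the table is level; then press the pad down flat again, so that the white bubble rests between the two black lines, and finish while still holding the level pressed flat. Leave the petri dish, the bottle and the carton where they are.

Things in the scene. Friction and masses are not known exactly. Their poses are not given: they have to be found in the camera images.
- stand: levelling table, fixed in place: grey base 110 x 220 mm, 20 mm high, on four rubber feet. Origin: centre of the underside, on the worktop. Its y axis runs along the length from the pivot end (-y) to the foot end (+y), z up. The base itself stands up to 0.005 rad out of level along its length, unknown beforehand.
- table_top: tilting aluminium table top, 82 x 166 mm plus a 26 mm wide tongue to the foot screw, surface about 55 mm above the worktop. Origin on its pivot, 98 mm from the stand's centre toward the pivot end; x along the pivot, y toward the foot end, z square to the surface (vertical when the table is level). At the start the foot end is too low, by 0.013 to 0.034 rad.
- foot_screw (a joint): angle of the foot knob (rad), grows as it is turned clockwise seen from above, which raises the foot end of the table top by 0.015 rad of tilt for each rad of knob. Stops at -3 and 3; starts between -1.95 and -1.2. Because the base is not level, 0 is in general not the right setting: the pressed level shows it. The knob stays where it is left (friction 0.06 N m) and does not move up or down.
- knob_grip (a point): centre of the foot knob: black, round, fluted, vertical axis, 36 mm in diameter, 26 mm high, this point 108 mm above the worktop, with a white line on top. It stands 90 mm from the stand's centre on the foot end, on a 10 mm screw; nothing else on the stand is higher than 92 mm (the pad of the level, sprung up), so it can be gripped from above at any yaw.
- level: blue spirit level, 26 mm wide, 130 mm long, 24 mm high, lying along the middle of the table top, hinged to it at the end nearest the foot knob. Origin on that hinge; y along its length toward the foot end (the level extends to -y).
- level_flap (a joint): angle of the level above the table top (rad): 0 when pressed flat, where it meets a hard stop; a spring holds it up at 0.09 (pad 10 mm higher) when nobody presses. Pushing the pad to flat takes about 5 N; it springs up again when let go. The reading counts only when it is flat (under 0.008).
- press_pad (a point): centre of the top of the orange press pad (22 x 30 mm) on the free end of the level, 111 mm from the level's hinge, 74 mm from the stand's centre on the pivot end. About 80 mm above the worktop when the level is flat.
- bubble (a joint): position of the white bubble in the green vial (m), along the level's y: 0 in the middle between the two black lines, positive toward the foot knob (that end is too high), negative toward the press pad. 0.6 mm for each 0.001 rad of slope of the level; ends of travel at -0.022 and 0.022; comes to rest in about 1.5 s. With the level sprung up it lies at the pad end and tells nothing.
- bubble_mid (a point): top of the white bubble, about 12 mm long; the black lines' inner edges are 20 mm apart, centred 57 mm from the level's hinge.
- petri_dish: closed petri dish, 58 mm across, 12 mm high, on the worktop; leave alone. Origin: centre of its underside.
- reagent: small brown dropper bottle with a white cap, 31 mm across, 78 mm high, standing; leave alone. Origin: centre of its underside.
- carton: small white and red carton, 42 x 110 mm, 38 mm high, lying flat; leave alone. Origin: centre of its underside.

How it is judged:
By the outcome, as a careful person would: the job done as asked, in the order asked, and still so for the second after the job is handed in, while the arm keeps its last pose, push and grip.
It also fails if it takes over 64 s, if anything falls off the work surface, if the arm or the gripper's body presses on something with over 40 N, if the wrist force passes 120 N, or if a joint passes its speed limit or range.

ROBOT

A 6-joint arm with a two-finger parallel gripper is mounted at the origin on a cart in front of the work surface, level with it; the furniture and walls round the work are solid. World frame = base frame: x ahead of the robot, y to its left, z up, the work surface at z = 0. Lengths are in mm, angles in rad, forces in N, time in s.
With the tool pointing down it reaches from about 350 to 850 mm from the base axis. Payload 8.1 kg.
Tool frame: the origin (TCP) lies at the very end of the fingers, on their centre line; the grasp point (between the pads) lies 19 mm behind it (bot.tcp_to_grasp is the distance from the TCP to the grasp point, in mm); z points along the fingers, y is the line along which they close (so a half turn about z gives the same grasp; the last joint's range is limited). The gripper opens to 85 mm and grips with 20 to 120 N. Pads are 22 mm wide; open, the fingers measure 114 mm over their backs; the gripper's body (76 mm by 85 mm) begins 54 mm behind the grasp point. The pads swing forward as they close: fully open they stand 13 mm farther back than shut.
Start: joints at [1.251, 0.13, 1.488, -0, 1.523, -0.085], TCP at [139.567, 583.546, 231.292] pointing down, gripper open.
Joint ranges: [-2.96, 2.96], [-0.89, 2.26], [0.02, 2.5], [-1.34, 4.48], [0, 2.73], [-2.66, 2.66]. Speed limits (rad/s): [2.39, 2.39, 2.79, 3.14, 3.14, 3.14].

INTERFACE

Orientations are given as [roll, pitch, yaw] about the fixed x, y, z axes, in that order (R = Rz(yaw) Ry(pitch) Rx(roll)).
In Python, from station import bot gives the robot as it stands.
- The arm moves only by the tool jog_arm, never from a script. Its argument "plan" is a list of rows, each a list of 7 numbers: the turn, a rotation vector about the tool's x, y, z in rad, then the shift along the tool's x, y, z in mm, then the closure, from 0 (fully open) to 1 (shut). In form: [[wx, wy, wz, x, y, z, grip], ...]. A call has 1 to 20 rows; each row is the pose to reach, as a shift and turn from the pose commanded when the call began, along the tool's axes at that moment; what a row does not reach only later rows make up. A row lasts 1/12 s, in which the tool goes at most 41.7 mm and 7.16 degrees, less where a joint would pass 70% of its speed; a pose out of reach is approached as far as the arm can. A call with a gripper value outside its range is refused whole. The fingers move at their own pace and stop on an object; "force" is the grip in N (left out, the last holds). Time passes only in rows, so rows that repeat a pose let the fingers close. It gives the time, the measured TCP pose, the force, the opening and the grip force at its end, in the units of the state.
- bot.read_state(): the state, without advancing time (a new reading comes with each control period).
- bot.capture(name): name is "scene" or "top"; returns the picture (400x640x3 uint8, red, green, blue); there is no depth.
- bot.get_calibration(name): a dict with "fx", "fy", "cx", "cy" (pixels), "R" (3x3) and "t" (3): a world point X has camera coordinates R X + t. Camera axes: x right, y down, z forward; pixel columns grow to the right and rows downward; lengths in mm; the calibration is good to about 2 mm. A picture is of the moment at which its call begins. get_calibration takes no time and is no camera call.
- bot.close_job(): hands the job in; it is judged then, once.
The state is a dict: "clock": time; "joint_pos": joint angles; "joint_velocities": joint speeds; "joint_torque": joint torques, N m; "tool_pos": TCP position; "tcp_rot": TCP orientation; "wrist_force": force on the tool from outside, world axes, zero at the start; "wrist_torque": the same for the moment, N m; "gripper_width": finger opening in mm; "finger_force": force on a finger pad.
Only numpy, scipy, OpenCV 4.12 (cv2) and the standard library are available. Lean on these libraries where they do the work, as an engineer would, in place of code of your own. Each camera call takes 0.05 s, during which the arm holds its last target. There are 200 camera calls.

## Working session

There is one attempt and no reset: what is moved stays moved. The work goes in short steps, Python scripts to look and compute and a tool call to move; the robot and the scene stay as the last step left them, time stands still between calls to the robot, and variables do not carry over. Pictures are saved under pics/ and viewed, at most 10 in all, crops included, and the job is handed in when it is done.

Besides the shell and the picture viewer there is one more tool, called as a command line: name --pt "numbers of a row" for each row, then --argument value for the rest. jog_arm: Moves the arm, as the interface text tells. Its arguments: {"type":"object","properties":{"plan":{"type":"array"},"force":{"type":"number"}},"required":["plan"]}

```bash
mkdir -p pics; python3 - <<'E'
from station import bot
import cv2
for n in("scene","top"):
    cv2.imwrite(f"pics/{n}0.png",bot.capture(n)[:,:,::-1])
    c=bot.get_calibration(n);print(n,{k:(v.tolist() if hasattr(v,'tolist') else v) for k,v in c.items()})
print(bot.read_state(),bot.tcp_to_grasp)
E
ls
```

```text
scene {'fx': 366.68960785490896, 'fy': 366.68960785490896, 'cx': 315.48809606050173, 'cy': 199.2900918708547, 'R': [[0.9127791295855693, -0.40805684579357593, 0.01799642170010957], [-0.3031544441087715, -0.7063353197035923, -0.6396778870309071], [0.2737364491807988, 0.5784289297227639, -0.76843238456592]], 't': [-378.6362499448212, 461.19275460802476, 585.1600382216163]}
top {'fx': 426.8181289663477, 'fy': 426.8181289663477, 'cx': 317.6495328634548, 'cy': 200.71976404243367, 'R': [[-0.011808636433813384, -0.9997379593324253, 0.019610425171642187], [-0.9933694231603909, 0.00948597889098642, -0.11457401683833862], [0.1143579697072581, -0.020833359650289755, -0.99322113644954]], 't': [307.8172933270326, 572.8490011653913, 1208.074460339515]}
{'clock': 0.1, 'joint_pos': array([ 1.25065635e+00,  1.31083926e-01,  1.48919722e+00,  5.35391957e-06,
        1.52301951e+00, -8.53708660e-02]), 'joint_velocities': array([ 6.77133375e-05, -1.53775786e-03, -4.86768637e-03,  2.23521241e-03,
        4.87695933e-04,  7.60459509e-04]), 'joint_torque': array([ 1.03530463e-03, -5.70931292e+01, -5.01954854e+01, -1.11540021e-04,
        7.69588631e-03, -3.98461339e-05]), 'tool_pos': array([139.36860762, 583.06248475, 230.33563045]), 'tcp_rot': array([-3.13989132e+00, -1.50964695e-04,  2.90682315e+00]), 'wrist_force': array([-0.25931117,  0.48967268, -0.31296332]), 'wrist_torque': array([-0.03198175,  0.0452013 , -0.02743613]), 'finger_force': 0.0, 'gripper_width': 85.18238947749101} 18.700000000000003
pics
```

View pics/scene0.png

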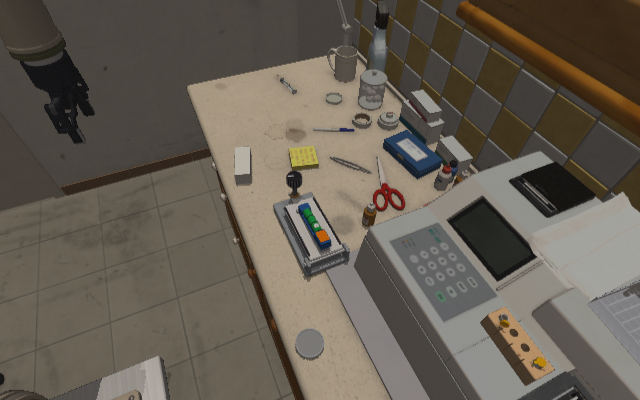

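View pics/top0.png

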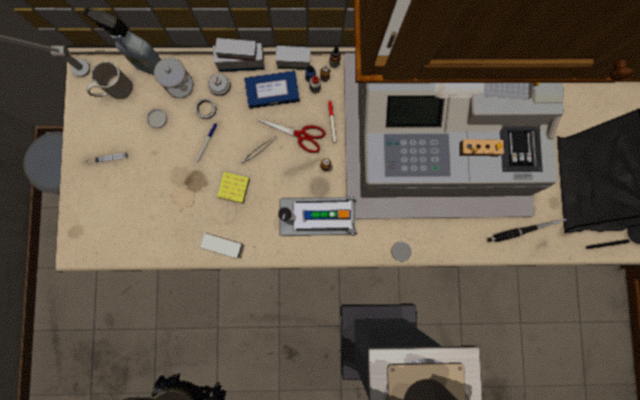

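Scene: the knob is at about (294,179) and the pad at about (322,238). Top: the knob is at about (285,215) and the pad at about (343,214). I'll zoom in.

```bash
python3 - <<'E'
import cv2,numpy as np
a=cv2.imread("pics/scene0.png")[165:275,265:365]; b=cv2.imread("pics/top0.png")[190:240,270:370]
a=cv2.resize(a,None,fx=5,fy=5,interpolation=cv2.INTER_CUBIC)
b=cv2.resize(b,None,fx=5,fy=5,interpolation=cv2.INTER_CUBIC)
im=np.zeros((550,800,3),np.uint8); im[:,:500]=a; im[:500,500:]=cv2.rotate(b,cv2.ROTATE_90_CLOCKWISE)[:500,:300] if b.shape[0]>=300 else np.pad(cv2.rotate(b,cv2.ROTATE_90_CLOCKWISE),((0,0),(0,50),(0,0)))[:500]
cv2.imwrite("pics/c0.png",im)
E
cat > h.py <<'E'
from station import bot
import numpy as np
def ray(n,u,v,z):
    c=bot.get_calibration(n);R=np.array(c["R"]);t=np.array(c["t"])
    d=R.T@np.array([(u-c["cx"])/c["fx"],(v-c["cy"])/c["fy"],1]);o=-R.T@t
    return o+d*(z-o[2])/d[2]
def proj(n,X):
    c=bot.get_calibration(n);p=np.array(c["R"])@X+np.array(c["t"])
    return p[0]/p[2]*c["fx"]+c["cx"],p[1]/p[2]*c["fy"]+c["cy"]
E
```

```text
(no output)
```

View pics/c0.png

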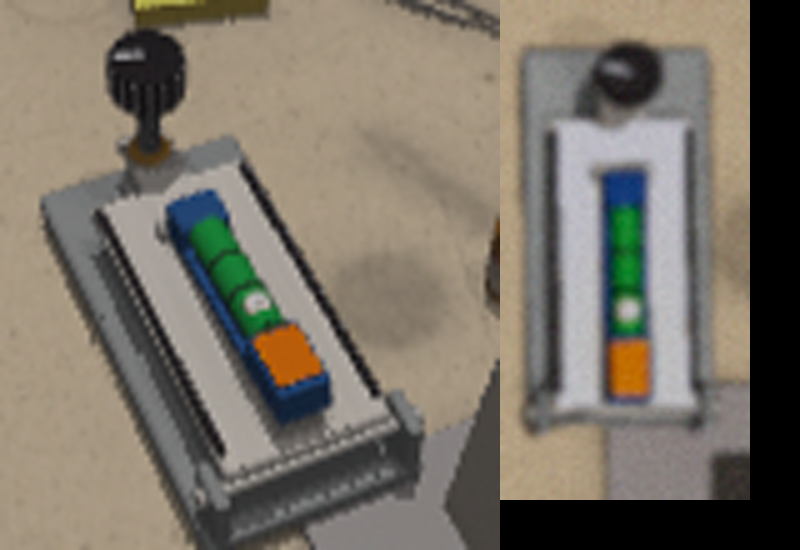

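Crop: in the scene view the knob's top centre is at (294.4,177) and the pad at (323,236.2). In the top view the knob is at (284.4,214.2) and the pad at (343.8,213.8). The bubble lies at the pad end.

```bash
python3 - <<'E'
from h import *
for n,k,p in(("scene",(294.4,177),(323,236.2)),("top",(284.4,214.2),(343.8,213.8))):
    K=ray(n,*k,119);P=ray(n,*p,90);d=K-P
    print(n,K.round(1),P.round(1),np.hypot(*d[:2]),np.arctan2(d[1],d[0]))
# base corners in the top view for the stand's yaw (crop px)
H=250
for x,y in((525,50),(708,50),(525,425),(706,425)):
    print(ray("top",270+y/5,190+(249-(x-500))/5,20).round(1))
E
```

```text
scene [532.7 391.  119. ] [533.4 229.3  90. ] 161.75518770273428 1.5747442801011233
top [530.4 393.  119. ] [532.3 231.4  90. ] 161.6080920037385 1.582431572778771
[479.1 411.5  20. ]
[585.7 411.4  20. ]
[476.7 194.2  20. ]
[582.5 191.9  20. ]
```

jog_arm --pt "0 0 0.05 -15 -8 2 1" --pt "0 0 0.13 -45 -24 7 1" --pt "0 0 0.22 -77 -42 12 1" --pt "0 0 0.31 -108 -59 17 1" --pt "0 0 0.4 -139 -76 21 1" --pt "0 0 0.49 -170 -92 26 1" --pt "0 0 0.58 -201 -109 31 1" --pt "0 0 0.67 -232 -126 35 1" --pt "0 0 0.76 -263 -143 40 1" --pt "0 0 0.85 -294 -160 45 1" --pt "0 0 0.94 -325 -177 50 1" --pt "0 0 1.03 -356 -194 55 1" --pt "0 0 1.11 -387 -210 60 1" --pt "0 0 1.19 -418 -227 64 1" --pt "0 0 1.27 -445 -242 68 1" --pt "0 0 1.32 -460 -250 70 1" --pt "0 0 1.336 -465 -252.8 71 1" --pt "0 0 1.336 -465 -252.8 71 1"

```text
clock: 1.6
tool_pos: [533.3, 228.2, 159.4]
tcp_rot: [-3.14, 0.001, 1.569]
wrist_force: [0.6, -0.1, 0.1]
gripper_width: 0.1
finger_force: 0.0
```

```bash
python3 - <<'E'
from h import *
import cv2
a=bot.capture("scene")[:,:,::-1];b=bot.capture("top")[:,:,::-1]
a=cv2.resize(a[130:280,220:440],None,fx=2.7,fy=2.7,interpolation=cv2.INTER_CUBIC)
b=cv2.resize(b[160:280,240:440],None,fx=3,fy=3,interpolation=cv2.INTER_CUBIC)
b=b[:195*1] if 0 else b
im=np.zeros((600,800,3),np.uint8)
a=a[:400,:594];im[:a.shape[0],:400]=cv2.resize(a,(400,int(a.shape[0]*400/594)))[:600] if 0 else im[:a.shape[0],:400]
im[:300,:440]=cv2.resize(bot.capture("scene")[130:280,220:440,::-1],(440,300),interpolation=cv2.INTER_CUBIC)
im[300:600,:500]=cv2.resize(b,(500,300))
cv2.imwrite("pics/m1.png",im)
s=bot.read_state();print(s["clock"],s["tool_pos"],s["tcp_rot"],s["joint_pos"],s["wrist_force"])
E
```

```text
1.75 [532.14022114 230.35834427 160.18616372] [-3.14089023e+00 -2.40310180e-04  1.57288172e+00] [3.19839753e-01 1.20380804e-01 1.63015873e+00 4.55024145e-04
 1.39164532e+00 3.17673059e-01] [ 0.08724246  0.15254919 -0.42280816]
```

View pics/m1.png

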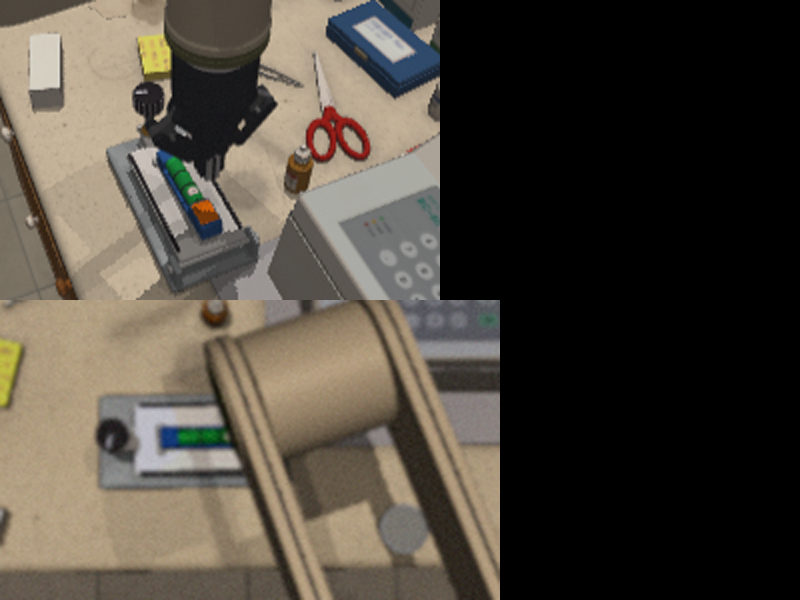

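Scene: the gripper hovers above the pad and the level is still visible. Top: the forearm hides the pad end of the vial, from about crop x=228. I'll check the instrument corner's clearance before tilting the wrist toward -y to clear the view.

```bash
python3 - <<'E'
from h import *
for z in(60,100,130,160,200):
    print(z,ray("scene",370.5,232,z).round(), ray("top",366,185,z).round(), ray("top",364,194,z).round())
E
```

```text
60 [648. 214.  60.] [616. 164.  60.] [591. 170.  60.]
100 [629. 192. 100.] [610. 170. 100.] [585. 176. 100.]
130 [615. 176. 130.] [606. 174. 130.] [581. 180. 130.]
160 [601. 159. 160.] [601. 178. 160.] [578. 183. 160.]
200 [582. 137. 200.] [595. 183. 200.] [572. 189. 200.]
```

jog_arm --pt "0 0.03 0 1 0 4 1" --pt "0 0.08 0 3 0 14 1" --pt "0 0.13 0 5 0 28 1" --pt "0 0.17 0 6 0 42 1" --pt "0 0.2 0 6 0 54 1" --pt "0 0.2 0 6 0 60 1" --pt "0 0.2 0 6 0 62 1" --pt "0 0.2 0 6 0 65 1" --pt "0 0.2 0 6 0 68 1" --pt "0 0.2 0 6 0 71 1" --pt "0 0.2 0 6 0 73 1" --pt "0 0.2 0 6 0 75 1" --pt "0 0.2 0 6 0 75 1" --pt "0 0.2 0 6 0 75 1"

```text
clock: 2.92
tool_pos: [533.5, 235.5, 85.8]
tcp_rot: [3.141, -0.2, 1.571]
wrist_force: [0.4, -1.2, 3.4]
gripper_width: 0.2
finger_force: 1.7
```

jog_arm --pt "0 0 0 -0.2 0 1 1" --pt "0 0 0 -0.4 0 2 1" --pt "0 0 0 -0.6 0 3 1" --pt "0 0 0 -0.8 0 4 1" --pt "0 0 0 -0.8 0 4 1" --pt "0 0 0 -0.8 0 4 1"

```text
clock: 3.42
tool_pos: [533.3, 235.4, 81.4]
tcp_rot: [3.141, -0.2, 1.571]
wrist_force: [1.7, -3.0, 4.4]
gripper_width: 0.1
finger_force: 2.3
```

jog_arm --pt "0 0 0 -0.2 0 1 1" --pt "0 0 0 -0.3 0 1.5 1" --pt "0 0 0 -0.4 0 2 1" --pt "0 0 0 -0.4 0 2 1" --pt "0 0 0 -0.4 0 2 1"

```text
clock: 3.83
tool_pos: [533.4, 235.4, 80.2]
tcp_rot: [3.141, -0.2, 1.571]
wrist_force: [-1.4, -5.7, 11.4]
gripper_width: -0.2
finger_force: 5.4
```

The force climbed from 4.4 to 11.4 N in about 1.2 mm, so the level is on its hard stop. I'll wait for the bubble to settle.

jog_arm --pt "0 0 0 0 0 0.3 1" --pt "0 0 0 0 0 0.3 1" --pt "0 0 0 0 0 0.3 1" --pt "0 0 0 0 0 0.3 1" --pt "0 0 0 0 0 0.3 1" --pt "0 0 0 0 0 0.3 1" --pt "0 0 0 0 0 0.3 1" --pt "0 0 0 0 0 0.3 1" --pt "0 0 0 0 0 0.3 1" --pt "0 0 0 0 0 0.3 1" --pt "0 0 0 0 0 0.3 1" --pt "0 0 0 0 0 0.3 1" --pt "0 0 0 0 0 0.3 1" --pt "0 0 0 0 0 0.3 1" --pt "0 0 0 0 0 0.3 1" --pt "0 0 0 0 0 0.3 1" --pt "0 0 0 0 0 0.3 1" --pt "0 0 0 0 0 0.3 1" --pt "0 0 0 0 0 0.3 1" --pt "0 0 0 0 0 0.3 1"

```text
clock: 5.5
tool_pos: [533.5, 235.4, 80.1]
tcp_rot: [3.141, -0.2, 1.571]
wrist_force: [-2.5, -6.4, 11.6]
gripper_width: -0.1
finger_force: 6.2
```

```bash
cat > look.py <<'E'
from h import *
import cv2,sys
def look(out,n=6):
    a=bot.capture("scene");b=np.mean([bot.capture("top").astype(float) for _ in range(n)],0).astype(np.uint8)
    im=np.zeros((600,800,3),np.uint8)
    im[:400,:800]=cv2.resize(b[197:237,275:355,::-1],(800,400),interpolation=cv2.INTER_CUBIC)
    im[400:,:320]=cv2.resize(a[165:265,255:415,::-1],(320,200),interpolation=cv2.INTER_CUBIC)
    cv2.imwrite(out,im)
    s=bot.read_state();print(s["clock"],s["tool_pos"].round(1),s["wrist_force"].round(1))
if __name__=="__main__": look(sys.argv[1])
E
python3 look.py pics/p1.png
```

```text
5.85 [533.5 235.4  80. ] [-2.1 -7.  12.3]
```

View pics/p1.png

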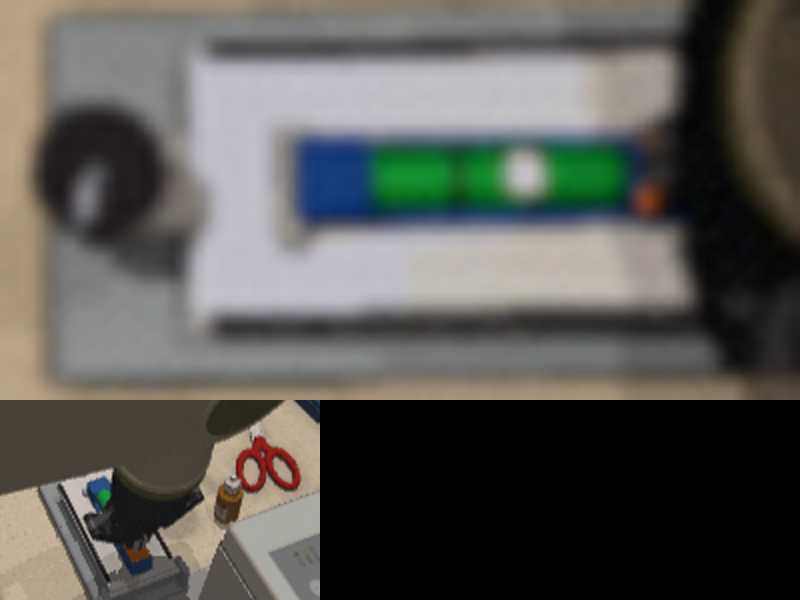

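Top view: the bubble rests at crop x≈524 and the left line is at 459. The lines' middle is therefore at about 500 (3.63 px/mm), so the bubble is roughly 6.6 mm toward the pad, a slope of about 0.011–0.013 rad. That needs about +0.8 rad of knob. I'll let go and move over the knob.

jog_arm --pt "0 0 0 2 0 -10 1" --pt "0 0 0 6 0 -30 1" --pt "0 0 0 11 0 -54 1" --pt "0 -0.03 0 16 0 -68 0.8" --pt "0 -0.06 0 36 -0.3 -65 0.5" --pt "0 -0.1 0 66 -0.6 -59 0.2" --pt "0 -0.14 0 98 -1 -52 0" --pt "0 -0.18 0 128 -1.5 -45 0" --pt "0 -0.2 0 152 -1.5 -40 0" --pt "0 -0.2 0 165 -1.5 -38 0" --pt "0 -0.2 0 168.3 -1.5 -37.3 0" --pt "0 -0.2 0 168.3 -1.5 -37.3 0" --pt "0 -0.2 0 168.3 -1.5 -37.3 0"

```text
clock: 6.93
tool_pos: [531.1, 392.3, 148.2]
tcp_rot: [-3.14, 0.001, 1.571]
wrist_force: [0.2, -0.4, -0.5]
gripper_width: 85.7
finger_force: 0.0
```

jog_arm --pt "0 0 0 0 0 5 0" --pt "0 0 0 0 0 16 0" --pt "0 0 0 0 0 30 0" --pt "0 0 0 0 0 44 0" --pt "0 0 0 0 0 55 0" --pt "0 0 0 0 0 61 0" --pt "0 0 0 0 0 62 0" --pt "0 0 0 0 0 62 0.3" --pt "0 0 0 0 0 62 0.5" --pt "0 0 0 0 0 62 0.7" --pt "0 0 0 0 0 62 1" --pt "0 0 0 0 0 62 1" --pt "0 0 0 0 0 62 1" --pt "0 0 0 0 0 62 1" --pt "0 0 0 0 0 62 1" --pt "0 0 0 0 0 62 1" --force 30

```text
clock: 8.27
tool_pos: [531.4, 393.6, 88.1]
tcp_rot: [3.141, -0.001, 1.571]
wrist_force: [-3.5, -0.9, 5.8]
gripper_width: 35.3
finger_force: 30.0
```

jog_arm --pt "0 0 0.04 0 0 0 1" --pt "0 0 0.12 0 0 0 1" --pt "0 0 0.2 0 0 0 1" --pt "0 0 0.28 0 0 0 1" --pt "0 0 0.36 0 0 0 1" --pt "0 0 0.44 0 0 0 1" --pt "0 0 0.52 0 0 0 1" --pt "0 0 0.6 0 0 0 1" --pt "0 0 0.68 0 0 0 1" --pt "0 0 0.75 0 0 0 1" --pt "0 0 0.8 0 0 0 1" --pt "0 0 0.8 0 0 0 1" --pt "0 0 0.8 0 0 0 1"

```text
clock: 9.35
tool_pos: [531.9, 393.4, 88.1]
tcp_rot: [3.141, -0.001, 0.772]
wrist_force: [-2.6, -0.9, 6.8]
gripper_width: 35.2
finger_force: 30.1
```

```bash
python3 -c "
from h import *
s=bot.read_state();print(s['clock'],s['tcp_rot'],s['wrist_force'],s['wrist_torque'],s['joint_pos'])"
```

```text
9.35 [ 3.14138637e+00 -1.20380508e-03  7.71790599e-01] [-2.5735279  -0.86352871  6.78709635] [-0.17639656  0.52305106 -0.03368559] [5.59317241e-01 3.94332920e-01 1.44458892e+00 5.41668029e-05
 1.30145058e+00 1.35830871e+00]
```

jog_arm --pt "0 0 0 0 0 0 0.5" --pt "0 0 0 0 0 0 0" --pt "0 0 0 0 0 0 0" --pt "0 0 0 0 0 0 0" --pt "0 0 0 0 0 0 0" --pt "0 0 0 0 0 -8 0" --pt "0 0 0 0 0 -25 0" --pt "0 0 -0.05 0 0 -45 0" --pt "0 0 -0.15 0 0 -60 0" --pt "0 0 -0.25 0 0 -68 0.3" --pt "0 0 -0.35 0 0 -70 0.6" --pt "0 0 -0.45 0 0 -70 1" --pt "0 0 -0.55 0 0 -70 1" --pt "0 0 -0.65 0 0 -70 1" --pt "0 0 -0.74 0 0 -70 1" --pt "0 0 -0.8 0 0 -70 1" --pt "0 0 -0.8 0 0 -70 1"

```text
clock: 10.77
tool_pos: [531.6, 393.2, 157.6]
tcp_rot: [3.141, -0.0, 1.574]
wrist_force: [-0.5, 0.4, 0.0]
gripper_width: -0.1
finger_force: 0.0
```

jog_arm --pt "0 0.01 0 -8 0 0 1" --pt "0 0.03 0 -28 0.3 0 1" --pt "0 0.06 0 -60 0.6 0 1" --pt "0 0.1 0 -94 1 0 1" --pt "0 0.14 0 -126 1.5 0 1" --pt "0 0.18 0 -148 1.5 6 1" --pt "0 0.2 0 -157 1.5 20 1" --pt "0 0.2 0 -157.5 1.5 36 1" --pt "0 0.2 0 -157.5 1.5 50 1" --pt "0 0.2 0 -157.5 1.5 60 1" --pt "0 0.2 0 -157.5 1.5 65 1" --pt "0 0.2 0 -157.5 1.5 67 1" --pt "0 0.2 0 -157.5 1.5 69 1" --pt "0 0.2 0 -157.5 1.5 71 1" --pt "0 0.2 0 -157.5 1.5 73 1" --pt "0 0.2 0 -157.5 1.5 75 1" --pt "0 0.2 0 -157.5 1.5 76 1" --pt "0 0.2 0 -157.5 1.5 76 1" --pt "0 0.2 0 -157.5 1.5 76 1"

```text
clock: 12.35
tool_pos: [533.7, 235.5, 81.4]
tcp_rot: [3.14, -0.2, 1.571]
wrist_force: [0.7, -4.6, 5.6]
gripper_width: 0.1
finger_force: 2.4
```

jog_arm --pt "0 0 0 -0.1 0 0.7 1" --pt "0 0 0 -0.2 0 1.4 1" --pt "0 0 0 -0.4 0 2 1" --pt "0 0 0 -0.5 0 2.5 1" --pt "0 0 0 -0.5 0 2.5 1" --pt "0 0 0 -0.5 0 2.5 1" --pt "0 0 0 -0.5 0 2.5 1" --pt "0 0 0 -0.5 0 2.5 1" --pt "0 0 0 -0.5 0 2.5 1" --pt "0 0 0 -0.5 0 2.5 1" --pt "0 0 0 -0.5 0 2.5 1" --pt "0 0 0 -0.5 0 2.5 1" --pt "0 0 0 -0.5 0 2.5 1" --pt "0 0 0 -0.5 0 2.5 1" --pt "0 0 0 -0.5 0 2.5 1" --pt "0 0 0 -0.5 0 2.5 1" --pt "0 0 0 -0.5 0 2.5 1" --pt "0 0 0 -0.5 0 2.5 1" --pt "0 0 0 -0.5 0 2.5 1" --pt "0 0 0 -0.5 0 2.5 1"

```text
clock: 14.02
tool_pos: [533.9, 235.6, 80.1]
tcp_rot: [3.14, -0.2, 1.571]
wrist_force: [-3.3, -6.6, 14.8]
gripper_width: -0.5
finger_force: 7.5
```

jog_arm --pt "0 0 0 0 0 0 1" --pt "0 0 0 0 0 0 1" --pt "0 0 0 0 0 0 1" --pt "0 0 0 0 0 0 1" --pt "0 0 0 0 0 0 1" --pt "0 0 0 0 0 0 1" --pt "0 0 0 0 0 0 1" --pt "0 0 0 0 0 0 1"

```text
clock: 14.68
tool_pos: [533.9, 235.5, 80.2]
tcp_rot: [3.14, -0.2, 1.571]
wrist_force: [-4.4, -7.0, 15.4]
gripper_width: -0.0
finger_force: 7.5
```

```bash
python3 look.py pics/p2.png
```

```text
15.0333 [533.9 235.6  80.2] [-3.1 -6.7 14.2]
```

View pics/p2.png

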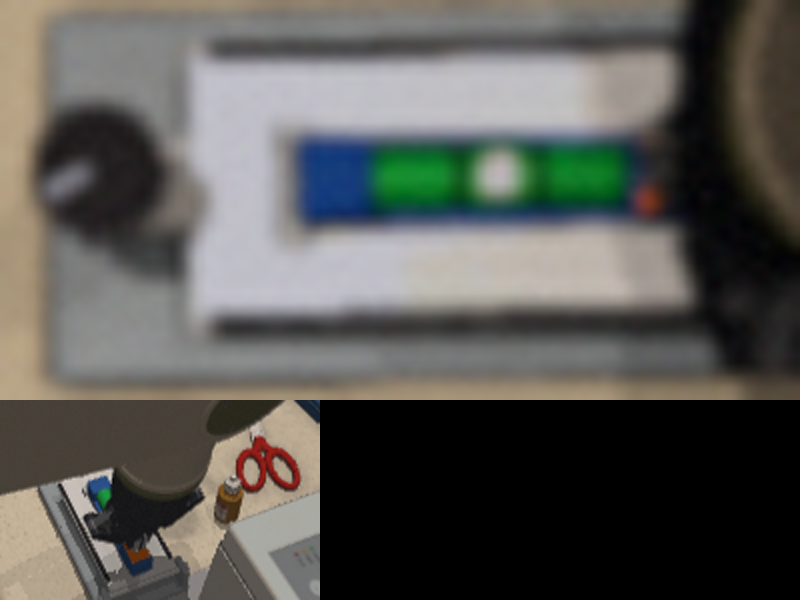

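The bubble now rests at crop x≈499, midway between the lines at 459 and 540, with the level held flat at about 14 N. I'm handing the job in.

```bash
python3 -c "
from station import bot
print(bot.close_job())"
```

```text
the job is handed in; nothing more can be done
None
```

The table is level and the job is handed in: I turned the knob about 0.8 rad clockwise, the bubble rests midway between the two black lines, and the arm still holds the level pressed flat at about 14 N (15 s used).

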